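# Reset the hardness tester's readout with the stylus and put the stylus away

## Robot

A 6-joint arm with a two-finger parallel gripper is mounted at the origin on the work surface. World frame = base frame: x ahead of the robot, y to its left, z up, the work surface at z = 0. Lengths are in mm, angles in degrees, forces in N, time in s.
With the tool pointing down it reaches from about 400 to 925 mm from the base axis. Payload 3.4 kg.
Tool frame: the origin (TCP) lies at the very end of the fingers, on their centre line; the grasp point (between the pads) lies 19 mm behind it; z points along the fingers, y is the line along which they close (so a half turn about z gives the same grasp; the last joint's range is limited). The gripper opens to 85 mm and grips with 20 to 120 N. Pads are 22 mm wide; open, the fingers measure 114 mm over their backs; the gripper's body (76 mm by 85 mm) begins 54 mm behind the grasp point. The pads swing forward as they close: fully open they stand 13 mm farther back than shut.
Start: joints at [72.68, 17.578, 86.31, -0, 76.112, -4.211], TCP at [130.439, 560.015, 231.305] pointing down, gripper open.
Joint ranges: [-179.03, 179.03], [-60, 130.46], [8.19, 133.38], [-81.62, 261.62], [5.75, 156.47], [-153.77, 153.77]. Speed limits (degrees/s): [147.25, 147.25, 180, 180, 180, 180].

## Interface

Orientations are given as a 3x3 rotation matrix whose columns are the frame's x, y, z axes.
In Python, from plant import robot gives the robot as it stands. The module is installed in compiled form; this text tells all that it offers.
- The arm moves only by the tool apply_moves, never from a script. Its arguments are lists of equal length, an entry for each row: "twist": the turn, a rotation vector about the tool's x, y, z in rad, a list of three; "dp": the shift along the tool's x, y, z in cm, a list of three; "jaw": the opening, from 0 (shut) to 1 (fully open). In form: {"twist": [[wx, wy, wz], ...], "dp": [[tx, ty, tz], ...], "jaw": [jaw, ...]}. A call has 1 to 10 rows; each row is the pose to reach, as a shift and turn from the pose commanded when the call began, along the tool's axes at that moment; what a row does not reach only later rows make up. A row lasts 1/8 s, in which the tool goes at most 62.5 mm and 10.7 degrees, less where a joint would pass 70% of its speed; a pose out of reach is approached as far as the arm can. A call with a gripper value outside its range is refused whole. The fingers move at their own pace and stop on an object; the grip force is fixed at half the most. Time passes only in rows, so rows that repeat a pose let the fingers close. It gives the time, the measured TCP pose, the force, the opening and the grip force at its end, in the units of the state.
- robot.get_state(): the state, without advancing time (a new reading comes with each control period).
- robot.capture(name): name is "scene" or "top" or "wrist"; returns a dict with "frame" (384x512x3 uint8, red, green, blue), "z_map" (384x512 float32, mm along the optical axis (not along the pixel's ray), 0 where there is no reading), "fx", "fy", "cx", "cy" (pixels), "k1" (the pictures are not rectified: a ray, as slopes to the right and down, at radius r is drawn at 1 + k1 r^2 times it, then the intrinsics apply), "rvec" (rotation vector, rad) and "tvec" (3), from world to camera coordinates, as OpenCV has them; the wrist camera has in their place "hand_eye" (4x4, takes a point from camera to tool coordinates, whose origin is the TCP and whose axes are the flange's). Camera axes: x right, y down, z forward; pixel columns grow to the right and rows downward; lengths in mm; the calibration is good to about 2 mm. A picture is of the moment at which its call begins: read the wrist's pose just before it.
- robot.job_done(): hands the job in; it is judged then, once.
The state is a dict: "time_s": time; "joint_pos": joint angles; "joint_velocities": joint speeds; "joint_efforts": joint torques, N m; "position": TCP position; "tcp_rot": TCP orientation; "force": force on the tool from outside, world axes, zero at the start; "wrist_torque": the same for the moment, N m; "width": finger opening in mm; "finger_force": force on a finger pad.
Only numpy, scipy, OpenCV 4.12 (cv2) and the standard library are available. Lean on these libraries where they do the work, as an engineer would, in place of code of your own. Each camera call takes 0.05 s, during which the arm holds its last target. There are 200 camera calls.

## Task

Reset the hardness tester's readout: take the stylus and with its pin press the button in the round recess of the sloping front panel all the way in, holding it in for about a second, without pressing the button in the square recess or touching the round one with the fingers. Then lay the stylus flat in the open drawer of the low cabinet, not dropping it in, and push the drawer fully shut. Leave all the other things where they are.

Things in the scene. Friction and masses are not known exactly. Their poses are not given: they have to be found in the camera images.
- stylus: the stylus, lying on the bench before the console: square aluminium handle 95 mm long, 14 x 14 mm thick, with a round steel pin 5 mm across standing 35 mm out of one end; about 60 g, balances at the handle's middle. Origin: centre of the handle's underside; x along the handle towards the pin's tip, z up; its axis is 7 mm above the origin
- stylus_tip (a point): the tip of the stylus's pin, on its axis, 82.5 mm from the handle's middle; same axes as the stylus
- stylus_end (a point): the blunt end of the stylus's handle, on its axis, 47.5 mm from the handle's middle
- console: readout console, fixed, 140 mm deep, 200 wide, 122 high. Origin: under its middle; x to its back, z up. The front panel faces -x and 30 degrees up, from 70 mm before the origin at height 12 mm to 5 mm before it at 125. Below the display are two recesses 20 mm wide, 40 mm up the slope: a round one (reset) 50 mm to the +y side, a square one (power) 50 mm to the -y side
- reset_top (a point): the middle of the reset button's outer face (round white cap, 17 mm across), which lies 5 mm below the panel face at the bottom of the round recess, about 44 mm above the bench; z points straight out of the panel, y to the console's left, x up the slope. It moves with the button
- reset_button (a joint): travel of the reset button along -z of reset_top: 0 out, 0.004 m fully in; a spring pushes it back, 1 N at the start and 5 N fully in
- power_top (a point): the middle of the power button's face (square white cap, 17 mm wide) in the square recess, otherwise just like the reset button; not to be pressed
- power_button (a joint): travel of the power button: 0 out, 0.004 m fully in
- cabinet: low grey cabinet fixed to the bench, 190 mm deep, 230 mm wide, 80 mm high, with one drawer that stands open. Origin: under its middle on the bench; x points to its back, the drawer slides out towards -x; z up. The opening's edge is 80 mm in front of the origin
- drawer_floor (a point): the centre of the drawer's inner floor, 22 mm above the bench; moves with the drawer; x to the back, y to the cabinet's left, z up. Inside the drawer measures 145 mm (x) by 188 mm (y), its side walls rise 36 mm above this floor, its front 47 mm; the front panel's outer face is at x = -93.5 mm
- cabinet_drawer0_handle (a point): the middle of the drawer's handle: a level round bar along y, 11 mm thick and 115 mm long, 35 mm in front of the drawer's front face and 44 mm above the bench
- cabinet_drawer0 (a joint): how far the drawer is open: 0 fully shut, about 0.125 m fully open; stays where it is left, about 1 N of friction
- test_block: bystander: plain steel disc, 56 mm across, 15 mm high, lying on top of the console. Origin: centre of its underside
- gear: bystander: steel gear, 54 mm across, 16 mm high, lying on the cabinet's top. Origin: centre of its underside
- anvil: bystander: dark steel anvil on the cabinet's top: foot 50 mm across, 10 mm thick, with a 24 mm stem, 36 mm high in all. Origin: centre of its underside
- screwdriver: bystander: screwdriver with a round black handle, lying on the bench at the robot's left. Origin: under its middle; x towards its tip
- caliper: bystander: steel caliper, 200 mm long, lying flat on the bench at the robot's right. Origin: centre of its underside
- oil_bottle: bystander: white bottle, 52 mm across, 120 mm high, on the bench at the robot's right. Origin: centre of its underside
- parts_box: bystander: open plastic box, 120 x 90 x 50 mm high, on the bench at the robot's left. Origin: centre of its underside

How it is judged:
By the outcome, as a careful person would: the job done as asked, in the order asked, and still so for the second after the job is handed in, with the robot touching nothing.
It also fails if it takes over 64 s, if anything falls off the work surface, if the arm or the gripper's body presses on something with over 40 N, if the wrist force passes 120 N, or if a joint passes its speed limit or range.

## Working session

There is one attempt and no reset: what is moved stays moved. The work goes in short steps, Python scripts to look and compute and a tool call to move; the robot and the scene stay as the last step left them, time stands still between calls to the robot, and variables do not carry over. Pictures are saved under pics/ and viewed, at most 10 in all, crops included, and the job is handed in when it is done.

Besides the shell and the picture viewer there is one more tool, called after "Call:" as a command line: name --argument value ..., lists and objects as JSON in quotes. apply_moves: Moves the arm, as the interface text tells. Its arguments: {"type":"object","properties":{"twist":{"type":"array"},"dp":{"type":"array"},"jaw":{"type":"array"}},"required":["twist","dp","jaw"]}

```bash
mkdir -p pics
cat > h.py <<'E'
import numpy as np, cv2, pickle
from plant import robot
def grab(n):
    s=robot.get_state(); c=robot.capture(n)
    if n=="wrist":
        T=np.eye(4);T[:3,:3]=np.array(s["tcp_rot"]);T[:3,3]=s["position"]
        W=T@np.array(c["hand_eye"])
    else:
        R=cv2.Rodrigues(np.array(c["rvec"],float))[0];W=np.eye(4);W[:3,:3]=R.T;W[:3,3]=-R.T@np.array(c["tvec"],float).ravel()
    c["W"]=W; return c
def und(c,uv):
    K=np.array([[c["fx"],0,c["cx"]],[0,c["fy"],c["cy"]],[0,0,1.]])
    return cv2.undistortPointsIter(np.array(uv,float).reshape(-1,1,2),K,np.array([c["k1"],0,0,0.]),None,None,(3,50,1e-9)).reshape(-1,2)
def depth_pts(c,uv):
    n=und(c,uv);uv=np.array(uv).reshape(-1,2).astype(int);z=c["z_map"][uv[:,1],uv[:,0]]
    P=np.c_[n*z[:,None],z];return P@c["W"][:3,:3].T+c["W"][:3,3]
def plane_pts(c,uv,h):
    n=und(c,uv);d=np.c_[n,np.ones(len(n))]@c["W"][:3,:3].T;o=c["W"][:3,3]
    return o+d*((h-o[2])/d[:,2])[:,None]
def cloud(c):
    v,u=np.mgrid[:384,:512];return depth_pts(c,np.c_[u.ravel(),v.ravel()]).reshape(384,512,3)
def save(c,name,roi=None,s=1.5):
    f=c["frame"] if roi is None else c["frame"][roi[1]:roi[3],roi[0]:roi[2]]
    cv2.imwrite("pics/"+name,cv2.resize(f[:,:,::-1],None,fx=s,fy=s,interpolation=cv2.INTER_CUBIC))
E
python3 - <<'E'
from h import *
for n in("top","scene"):
    c=grab(n);save(c,n+"0.png");pickle.dump(c,open(n+".pkl","wb"))
    print(n,c["W"].round(3).tolist(),c["fx"],c["k1"],(c["z_map"]==0).mean())
print(robot.get_state())
E
```

```text
top [[-0.017, -0.996, 0.093, 428.681], [-1.0, 0.017, -0.001, 7.011], [-0.0, -0.093, -0.996, 1683.13], [0.0, 0.0, 0.0, 1.0]] 495.090142546913 0.021651631919657223 0.004216512044270833
scene [[0.078, 0.55, -0.831, 1659.051], [0.997, -0.033, 0.071, -76.239], [0.012, -0.834, -0.551, 828.7], [0.0, 0.0, 0.0, 1.0]] 356.1533203400891 -0.07289640611184241 0.003936767578125
{'time_s': 0.1, 'joint_pos': array([ 7.26806968e+01,  1.76187191e+01,  8.63744676e+01,  7.60669595e-04,
        7.61118792e+01, -4.21157389e+00]), 'joint_velocities': array([ 0.02727003, -0.07520764, -0.02992772,  0.04139039, -0.00062067,
       -0.10559666]), 'joint_efforts': array([ 1.81524782e-03, -4.58527780e+01, -2.52609086e+01, -6.80219819e-05,
        5.29827215e-03,  2.16626887e-05]), 'position': array([130.23964764, 559.42689171, 230.478465  ]), 'tcp_rot': array([[-9.73944616e-01,  2.26785301e-01, -5.58203401e-04],
       [ 2.26785940e-01,  9.73943061e-01, -1.74676780e-03],
       [ 1.47517068e-04, -1.82784778e-03, -9.99998319e-01]]), 'force': array([-0.49971108,  0.38944066, -0.14023228]), 'wrist_torque': array([0.02388355, 0.03440595, 0.02867849]), 'finger_force': 0.0, 'width': 85.4351083438691}
```

View pics/top0.png

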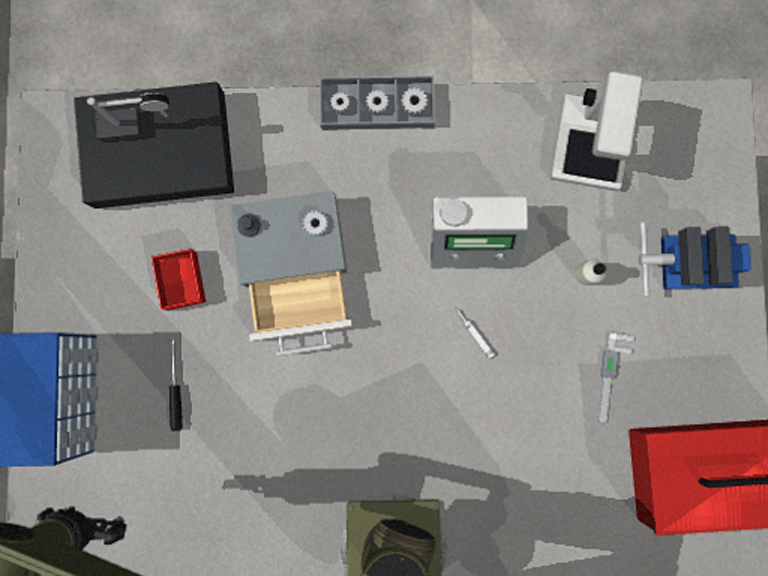

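View pics/scene0.png

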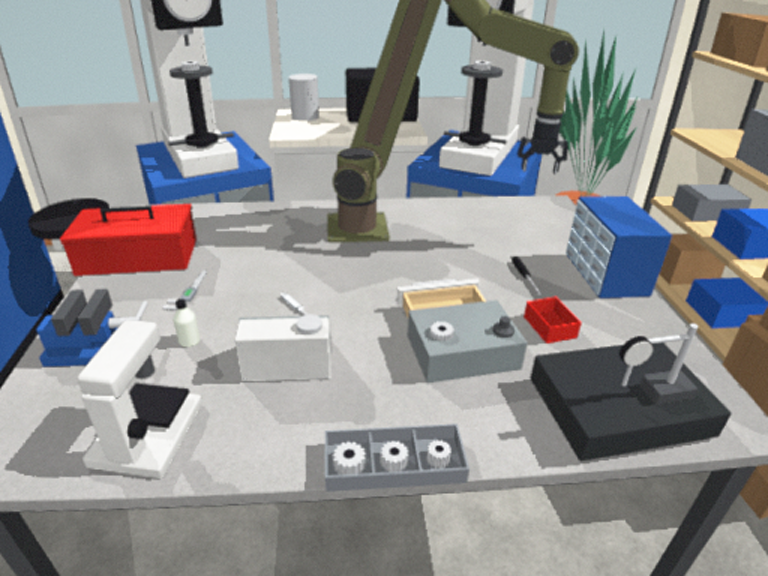

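The top view shows the stylus at (475,333), with its pin up-left at (458,310) and its blunt end at (493,356). The console is at (480,232), with recesses at (457,256) and (500,256). The open drawer is at (298,302) and the cabinet at (290,235).

Run:
```python
from h import *
c=pickle.load(open("top.pkl","rb"));C=cloud(c)
def reg(x0,y0,x1,y1):
    m=np.zeros((384,512),bool);m[int(y0/1.5):int(y1/1.5),int(x0/1.5):int(x1/1.5)]=1;return m
# console top
for nm,r,z0,z1 in(("console top",(420,185,540,280),112,130),("cab top",(225,180,355,290),72,90)):
    m=reg(*r)&(C[...,2]>z0)&(C[...,2]<z1);
    p=C[m];print(nm,m.sum(),np.median(p[:,2]),cv2.minAreaRect(p[:,:2].astype(np.float32)))
    uv=np.argwhere(m)[:,::-1]; print(cv2.boxPoints(cv2.minAreaRect(p[:,:2].astype(np.float32))).tolist())
# stylus
f=c["frame"].astype(int)
m=reg(452,300,502,362)&(C[...,2]>4)&(C[...,2]<30)
p=C[m];print("stylus",m.sum(),p.mean(0),np.median(p[:,2]))
print(np.round(p[:,:2].min(0)),np.round(p[:,:2].max(0)))
m2=(reg(452,300,502,362)&(f.min(2)>195)).astype(np.uint8)
n,l,st,ce=cv2.connectedComponentsWithStats(m2);print(st[1:],ce[1:])
g=reg(452,300,502,362)
P=plane_pts(c,np.array([[475,333],[458,310],[493,356],[463,317]])/1.5,10);print(P)
print("drawer corners z58-69",plane_pts(c,np.array([[250,338],[351,324],[276,352],[330,344]])/1.5,60))
print("recess",plane_pts(c,np.array([[457,256],[500,256]])/1.5,46))
save(c,"crop1.png",(290,120,360,250),4.5)
```

```text
console top 1390 121.38243185515262 ((714.5179443359375, -196.1983642578125), (89.2394790649414, 199.52682495117188), 0.0766364112496376)
[[669.7648315429688, -96.4947280883789], [670.0316772460938, -296.0213623046875], [759.2710571289062, -295.9020080566406], [759.0042114257812, -96.3753662109375]]
cab top 3323 80.16379521760769 ((712.8093872070312, 226.85617065429688), (232.3652801513672, 232.59100341796875), 7.5778703689575195)
[[582.3051147460938, 326.8146057128906], [612.9777221679688, 96.25491333007812], [843.3136596679688, 126.89773559570312], [812.6410522460938, 357.4574279785156]]
stylus 340 [ 470.09309465 -195.71388839    8.63490084] 7.098790980461104
[ 408. -250.] [ 544. -138.]
[[305 207   1   1   1]
 [306 209   3   3   3]
 [309 213   1   1   1]
 [310 214  16  21  82]
 [326 236   3   2   5]] [[305.         207.        ]
 [307.         210.        ]
 [309.         213.        ]
 [318.07317073 224.56097561]
 [326.8        236.4       ]]
[[ 468.44142885 -191.97134993   10.        ]
 [ 520.81475207 -155.13776668   10.        ]
 [ 416.35909289 -230.80548938   10.        ]
 [ 504.847363   -165.98138763   10.        ]]
drawer corners z58-69 [[464.80586442 304.41204555  60.        ]
 [491.4545596   84.10062636  60.        ]
 [433.44215882 247.92587252  60.        ]
 [448.72792953 130.36874864  60.        ]]
recess [[ 638.88409316 -152.54552061   46.        ]
 [ 637.23355209 -247.95382117   46.        ]]
```

View pics/crop1.png

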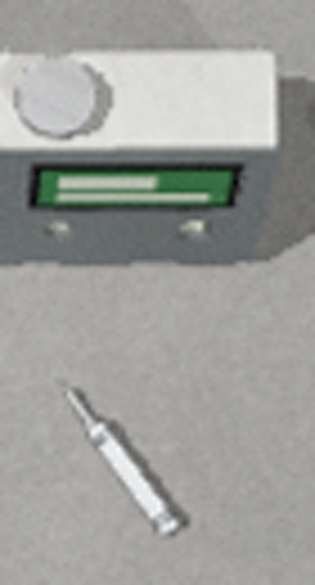

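```bash
cat >> h.py <<'E'
from scipy.spatial.transform import Rotation as Ro
def frame(x,z):
    x=np.array(x,float);z=np.array(z,float);z/=np.linalg.norm(z);x-=z*(x@z);x/=np.linalg.norm(x);return np.c_[x,np.cross(z,x),z]
def yawdown(deg):
    a=np.radians(deg);return frame([np.cos(a),np.sin(a),0],[0,0,-1])
def go(p,R,p0=None,R0=None):
    s=robot.get_state();R0=np.array(s["tcp_rot"]) if R0 is None else R0;p0=s["position"] if p0 is None else np.array(p0)
    print("twist",Ro.from_matrix(R0.T@R).as_rotvec().round(4).tolist(),"dp cm",((R0.T@(np.array(p,float)-p0))/10).round(2).tolist())
E
python3 - <<'E'
from h import *
go([480,60,231],yawdown(70));go([480,60,231],yawdown(70),[130.44,560,231.3]);
go([455,-190,200],yawdown(36),[480,60,231],yawdown(70))
E
```

```text
twist [-0.0015, 0.0014, 1.6911] dp cm [-45.39, -40.71, 0.02]
twist [-0.0015, 0.0014, 1.6911] dp cm [-45.38, -40.77, 0.1]
twist [0.0, 0.0, 0.5934] dp cm [-24.35, 6.2, 3.1]
```

Call:
apply_moves --twist '[[0,0,0.17],[0,0,0.34],[0,0,0.51],[0,0,0.68],[0,0,0.85],[0,0,1.02],[0,0,1.19],[0,0,1.36],[0,0,1.53],[0,0,1.69]]' --dp '[[-4.5,-4.1,0],[-9.1,-8.1,0],[-13.6,-12.2,0],[-18.2,-16.3,0],[-22.7,-20.4,0],[-27.2,-24.4,0],[-31.8,-28.5,0],[-36.3,-32.6,0],[-40.8,-36.7,0],[-45.4,-40.7,0]]' --jaw '[1,1,1,1,1,1,1,1,1,1]'

```text
time_s: 1.35
position: [480.8, 58.8, 231.1]
tcp_rot: [[0.346, 0.938, -0.0], [0.938, -0.346, 0.0], [0.0, -0.0, -1.0]]
force: [0.3, 0.4, -0.0]
width: 85.3
finger_force: 0.0
```

Call:
apply_moves --twist '[[0,0,0.15],[0,0,0.3],[0,0,0.45],[0,0,0.59],[0,0,0.59],[0,0,0.59]]' --dp '[[-6,1.5,0.8],[-12,3,1.6],[-18,4.5,2.4],[-24.3,6.2,3.1],[-24.3,6.2,3.1],[-24.3,6.2,3.1]]' --jaw '[1,1,1,1,1,1]'

```text
time_s: 2.1
position: [455.2, -188.8, 199.8]
tcp_rot: [[0.807, 0.591, -0.001], [0.591, -0.807, 0.001], [-0.0, -0.002, -1.0]]
force: [-0.6, 0.5, 0.1]
width: 85.4
finger_force: 0.0
```

Run:
```python
from h import *
c=grab("wrist");save(c,"w1.png");pickle.dump(c,open("w1.pkl","wb"))
s=robot.get_state();print(s["position"],s["tcp_rot"].round(3).tolist(),s["joint_pos"].round(1),s["time_s"])
```

```text
[ 455.38965507 -187.97608372  200.05350297] [[0.806, 0.592, -0.001], [0.592, -0.806, 0.001], [0.0, -0.001, -1.0]] [-27.4  12.7  98.4   0.   69.   26.3] 2.15
```

View pics/w1.png

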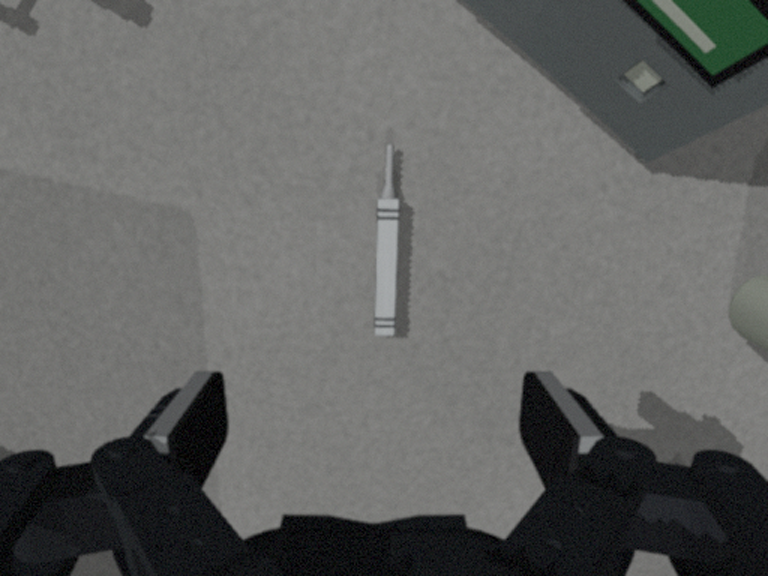

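The wrist view shows the stylus upright. The tip is at (390,144) and the handle's top face runs from (388,199) to (385,335). The square button is at (642,78).

Run:
```python
from h import *
c=pickle.load(open("w1.pkl","rb"));f=c["frame"].astype(int)
g=f.min(2).astype(np.uint8);m=np.zeros_like(g);m[128:228,245:272]=(g[128:228,245:272]>140)
k,_=cv2.findContours(m,cv2.RETR_EXTERNAL,cv2.CHAIN_APPROX_NONE);k=max(k,key=cv2.contourArea)
print(cv2.minAreaRect(k),(m.sum()))
P=plane_pts(c,np.array([[388,199],[385,335]])/1.5,14);print("handle ends",P,np.linalg.norm(P[0]-P[1]),"mid",P.mean(0),"yaw",np.degrees(np.arctan2(*(P[0]-P[1])[[1,0]])))
print("tip",plane_pts(c,np.array([[390,144]])/1.5,7))
print("power cap",plane_pts(c,np.array([[642,78]])/1.5,44.), depth_pts(c,np.array([[642,78]])/1.5))
mid=P.mean(0);a=np.degrees(np.arctan2(*(P[0]-P[1])[[1,0]]))
go([mid[0],mid[1],80],yawdown(a)); go([mid[0],mid[1],2.5],yawdown(a))
```

```text
((257.1259765625, 178.9573974609375), (13.06480884552002, 64.210693359375), 1.301952600479126) 1019
handle ends [[ 490.39013972 -172.97048536   14.        ]
 [ 413.5939774  -227.57679877   14.        ]] 94.23109896293145 mid [ 451.99205856 -200.27364206   14.        ] yaw 35.4149290445427
tip [[ 519.27314504 -153.35129118    7.        ]]
power cap [[ 636.70606958 -246.76293771   44.        ]] [[ 636.9685133  -246.96646099   43.38462493]]
twist [-0.0014, -0.0001, 0.0153] dp cm [-1.0, 0.81, 12.0]
twist [-0.0014, -0.0001, 0.0153] dp cm [-1.0, 0.82, 19.75]
```

Call:
apply_moves --twist '[[0,0,0.015],[0,0,0.015],[0,0,0.015],[0,0,0.015],[0,0,0.015],[0,0,0.015],[0,0,0.015],[0,0,0.015]]' --dp '[[-0.5,0.4,4.0],[-1.0,0.8,8.0],[-1.0,0.8,12.0],[-1.0,0.8,15.0],[-1.0,0.8,18.0],[-1.0,0.8,19.7],[-1.0,0.8,19.7],[-1.0,0.8,19.7]]' --jaw '[1,1,0.8,0.6,0.6,0.6,0.6,0.6]'

```text
time_s: 3.15
position: [453.2, -200.4, 4.0]
tcp_rot: [[0.814, 0.581, 0.001], [0.581, -0.814, -0.0], [0.001, 0.001, -1.0]]
force: [0.3, -0.5, 0.5]
width: 51.2
finger_force: 0.0
```

Call:
apply_moves --twist '[[0,0,0],[0,0,0],[0,0,0],[0,0,0],[0,0,0],[0,0,0],[0,0,0],[0,0,0]]' --dp '[[0,0,0],[0,0,0],[0,0,0],[0,0,0],[0,0,0],[0,0,0],[0,0,0],[0,0,0]]' --jaw '[0.4,0.2,0,0,0,0,0,0]'

```text
time_s: 4.15
position: [452.9, -201.5, 4.3]
tcp_rot: [[0.816, 0.579, 0.002], [0.579, -0.816, -0.0], [0.001, 0.001, -1.0]]
force: [-0.2, 1.0, 5.4]
width: 12.1
finger_force: 59.5
```

Call:
apply_moves --twist '[[0,0,0],[0,0,0],[0,0,0],[0,0,0],[0,0,0],[0,0,0]]' --dp '[[0,0,-1],[0,0,-4],[0,0,-8],[0,0,-12],[0,0,-12],[0,0,-12]]' --jaw '[0,0,0,0,0,0]'

```text
time_s: 4.9
position: [451.8, -201.1, 123.3]
tcp_rot: [[0.815, 0.579, -0.0], [0.579, -0.815, 0.0], [-0.0, -0.0, -1.0]]
force: [-0.0, -0.8, -0.1]
width: 12.1
finger_force: 58.8
```

Run:
```python
from h import *
c=grab("wrist");save(c,"w2.png");pickle.dump(c,open("w2.pkl","wb"))
s=robot.get_state();print(s["position"],s["width"],s["finger_force"],s["force"])
R=frame([.866,0,-.5],[-.5,0,-.866])
go([521,-147,120],R)
print(np.array(c["hand_eye"]).round(3).tolist())
```

```text
[ 451.35208428 -200.81992801  122.59036207] 12.09506415883477 58.781540393829346 [-0.10601948  1.3354383  -1.26427941]
twist [0.1603, -0.5054, 0.6036] dp cm [8.8, -0.35, 0.25]
[[0.001, -0.962, -0.273, 67.695], [1.0, 0.001, -0.0, -1.32], [0.0, -0.273, 0.962, -143.139], [0.0, 0.0, 0.0, 1.0]]
```

View pics/w2.png

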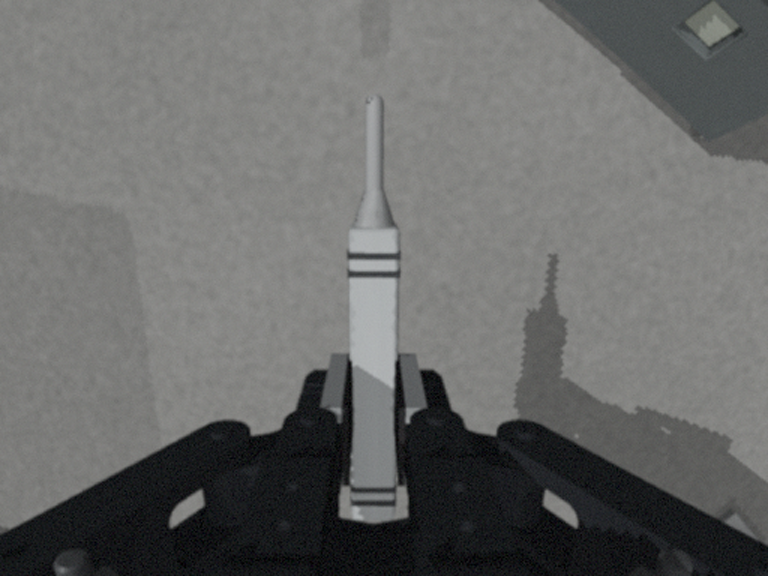

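The stylus is held straight in the jaws, with its tip at (374,100). The square recess is at (711,28).

Call:
apply_moves --twist '[[0.03,-0.1,0.12],[0.06,-0.2,0.24],[0.1,-0.3,0.36],[0.13,-0.4,0.48],[0.16,-0.505,0.604],[0.16,-0.505,0.604],[0.16,-0.505,0.604]]' --dp '[[1.8,0,0],[3.6,-0.1,0],[5.4,-0.2,0.1],[7.2,-0.3,0.2],[8.8,-0.35,0.25],[8.8,-0.35,0.25],[8.8,-0.35,0.25]]' --jaw '[0,0,0,0,0,0,0]'

```text
time_s: 5.82
position: [520.8, -147.4, 119.5]
tcp_rot: [[0.866, 0.001, -0.5], [0.001, -1.0, -0.001], [-0.5, -0.0, -0.866]]
force: [-0.2, 0.3, -0.5]
width: 12.4
finger_force: 58.8
```

Run:
```python
from h import *
c2=pickle.load(open("w2.pkl","rb"))
he=np.array(c2["hand_eye"])
for uv in([374,101],[374,120],[374,150],[374,240],[374,310]):
    u=np.array([uv])/1.5;n=und(c2,u)[0];z=c2["z_map"][int(u[0,1]),int(u[0,0])];print(uv,(he@np.r_[n*z,z,1])[:3].round(1))
c=grab("wrist");save(c,"w3.png");pickle.dump(c,open("w3.pkl","wb"))
s=robot.get_state();print(s["position"],s["tcp_rot"].round(3).tolist(),s["joint_pos"].round(1))
```

```text
[374, 101] [80.6 -1.1 -5.9]
[374, 120] [75.9 -1.1 -5.5]
[374, 150] [68.1 -1.1 -5.9]
[374, 240] [ 44.6  -1.1 -10.1]
[374, 310] [ 25.3  -1.  -11.2]
[ 520.60682459 -147.53587589  120.36340629] [[0.866, 0.001, -0.5], [0.0, -1.0, -0.001], [-0.5, 0.0, -0.866]] [-15.1  36.5  77.6  -7.6  94.9  76.1]
```

View pics/w3.png

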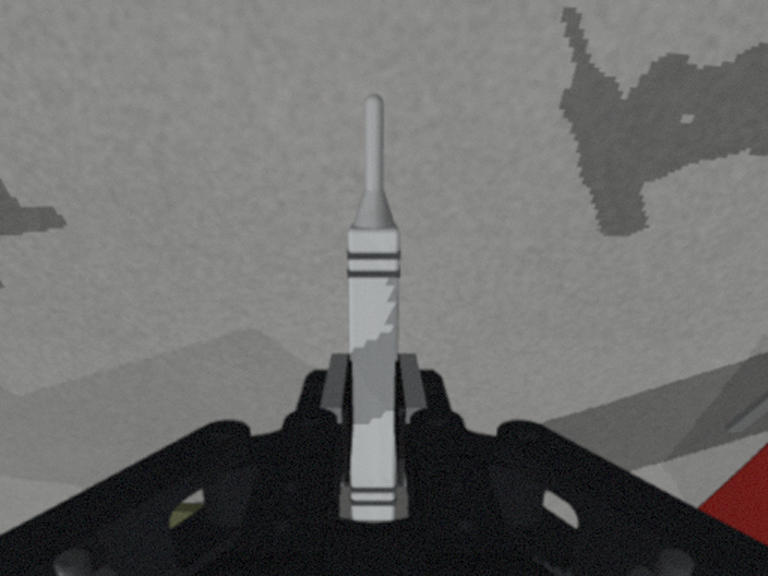

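The stylus is still straight, with its tip at (374,97), but the panel is out of view at this tilt. I'll level the tool and look at the round recess.

Run:
```python
from h import *
R=frame([.866,0,-.5],[-.5,0,-.866])
go([535,-115,130],yawdown(0),[521,-147,120],R)
```

```text
twist [0.0, 0.5236, 0.0] dp cm [0.71, -3.2, -1.57]
```

Call:
apply_moves --twist '[[0,0.15,0],[0,0.3,0],[0,0.45,0],[0,0.524,0],[0,0.524,0],[0,0.524,0]]' --dp '[[0.2,-0.9,-0.5],[0.4,-1.8,-1.0],[0.6,-2.7,-1.4],[0.7,-3.2,-1.6],[0.7,-3.2,-1.6],[0.7,-3.2,-1.6]]' --jaw '[0,0,0,0,0,0]'

```text
time_s: 6.62
position: [536.0, -116.0, 131.9]
tcp_rot: [[1.0, -0.0, 0.003], [-0.0, -1.0, -0.002], [0.003, 0.002, -1.0]]
force: [0.4, -0.1, -0.9]
width: 12.2
finger_force: 58.8
```

Run:
```python
from h import *
c=grab("wrist");save(c,"w4.png");pickle.dump(c,open("w4.pkl","wb"))
s=robot.get_state();print(s["position"],s["tcp_rot"].round(3).tolist(),s["joint_pos"].round(1))
```

```text
[ 536.56562296 -116.02457455  131.57003721] [[1.0, -0.0, 0.003], [-0.0, -1.0, -0.002], [0.003, 0.002, -1.0]] [-16.6  20.9  97.3  -0.1  61.6  73.5]
```

View pics/w4.png

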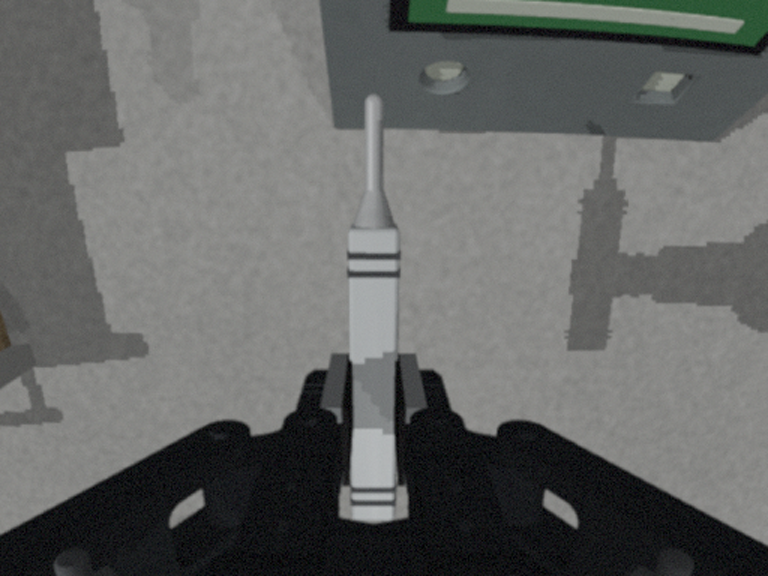

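The round recess's rim is centred at about (444,76) and the square one at (665,87). The panel's lower edge runs from (333,128) to (720,140), so the console is slightly turned.

Run:
```python
from h import *
c=pickle.load(open("w4.pkl","rb"))
P=plane_pts(c,np.array([[444,76],[665,87]])/1.5,46.6);print("rims",P.round(1),np.linalg.norm(P[0]-P[1]))
E=plane_pts(c,np.array([[333,128],[720,140]])/1.5,12);print("edge",E.round(1),np.linalg.norm(E[0]-E[1]))
print(depth_pts(c,np.array([[444,96],[440,60],[420,85]])/1.5).round(1))
for A in(P,E): d=A[0]-A[1];print("yaw",np.degrees(np.arctan2(-d[0],d[1])))
he=np.array(c["hand_eye"])
yaw=np.degrees(np.arctan2(-(P[0]-P[1])[0],(P[0]-P[1])[1]))
# correct y calibration offset: stylus should be y=0 in tool but is seen at -1.1 (tool y=-world y)
rim=P[0]+[0,-1.1,0]
a=np.radians(yaw);Z=Ro.from_euler('z',a).as_matrix()
n=Z@[-.866,0,.5];s=-n
top=rim-5*n
R=frame(s,Z@[-.5,0,-.866])
print("reset_top",top.round(1),"yaw",yaw)
st=robot.get_state();R0=np.round(np.array(st["tcp_rot"]),3)
tipT=np.array([82,0,-3.3])
for d in(40,8):
    p=top+n*d-R@tipT;print(d,p.round(1));go(p,R)
```

```text
rims [[ 635.6 -146.5   46.6]
 [ 634.2 -246.7   46.6]] 100.18069211598946
edge [[ 615.3  -95.8   12. ]
 [ 613.6 -301.6   12. ]] 205.80035307395852
[[ 628.5 -148.3   35.2]
 [ 640.6 -143.4   55.9]
 [ 632.3 -136.6   42.6]]
yaw -0.8087239120196852
yaw -0.4761399736340942
reset_top [ 640.  -147.7   44.1] yaw -0.8087239120196852
40 [ 532.7 -146.2  102.2]
twist [0.0053, -0.5264, 0.0131] dp cm [-0.4, 3.01, 2.94]
8 [ 560.4 -146.5   86.2]
twist [0.0053, -0.5264, 0.0131] dp cm [2.37, 3.04, 4.54]
```

Call:
apply_moves --twist '[[0,-0.14,0],[0,-0.28,0],[0,-0.42,0.01],[0.005,-0.526,0.013],[0.005,-0.526,0.013],[0.005,-0.526,0.013],[0.005,-0.526,0.013]]' --dp '[[-1.0,0.7,0.7],[-1.0,1.5,1.4],[-0.8,2.2,2.2],[-0.4,3.0,2.9],[-0.4,3.0,2.9],[-0.4,3.0,2.9],[-0.4,3.0,2.9]]' --jaw '[0,0,0,0,0,0,0]'

```text
time_s: 7.55
position: [531.8, -145.3, 103.2]
tcp_rot: [[0.867, -0.014, -0.499], [-0.012, -1.0, 0.007], [-0.499, -0.0, -0.867]]
force: [-1.0, 0.8, -1.2]
width: 11.9
finger_force: 58.8
```

Run:
```python
from h import *
s=robot.get_state();R=np.array(s["tcp_rot"]);tip=s["position"]+R@[82,0,-3.3]
print("tip",tip.round(1),"err in tool (mm)",(R.T@(np.array([640,-147.7,44.1])-tip)).round(1),s["joint_pos"].round(1))
c=grab("scene");save(c,"s2.png",(140,170,260,270),6)
```

```text
tip [ 604.5 -146.3   65.1] err in tool (mm) [41.3  0.9  0.5] [-15.   38.2  76.9  -7.   94.1  77.2]
```

View pics/s2.png

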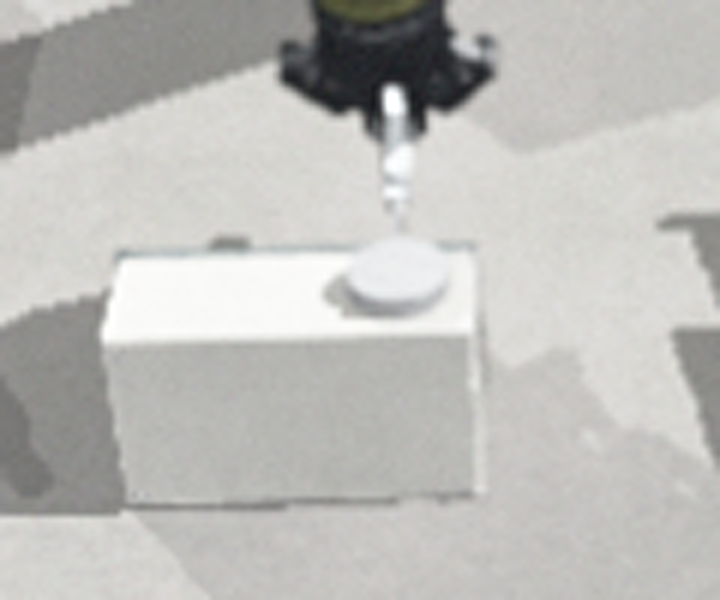

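The pin points at the round recess, ahead of the display-side edge, and is laterally aligned. I'll advance along the pin in steps and watch the force.

Call:
apply_moves --twist '[[0,0,0],[0,0,0],[0,0,0],[0,0,0],[0,0,0],[0,0,0]]' --dp '[[1,0,0],[2,0.1,0],[3,0.1,0],[3.6,0.1,0],[3.6,0.1,0],[3.6,0.1,0]]' --jaw '[0,0,0,0,0,0]'

```text
time_s: 8.35
position: [563.2, -146.9, 84.1]
tcp_rot: [[0.866, -0.014, -0.5], [-0.012, -1.0, 0.007], [-0.5, -0.0, -0.866]]
force: [-0.4, -0.1, -0.7]
width: 12.0
finger_force: 58.8
```

Call:
apply_moves --twist '[[0,0,0],[0,0,0],[0,0,0],[0,0,0]]' --dp '[[0.2,0,0],[0.4,0,0],[0.6,0,0],[0.6,0,0]]' --jaw '[0,0,0,0]'

```text
time_s: 8.85
position: [568.0, -147.0, 81.4]
tcp_rot: [[0.865, -0.014, -0.501], [-0.012, -1.0, 0.007], [-0.501, -0.0, -0.865]]
force: [-1.1, -0.2, 0.4]
width: 12.1
finger_force: 58.9
```

Run:
```python
from h import *
s=robot.get_state();R=np.array(s["tcp_rot"]);tip=s["position"]+R@[82,0,-3.3]
print("left in tool (mm)",(R.T@(np.array([640,-147.7,44.1])-tip)).round(1),"force tool",(R.T@s["force"]).round(1),s["wrist_torque"],s["width"],s["time_s"])
```

```text
left in tool (mm) [-1.  -0.3 -0.5] force tool [-1.2  0.2  0.2] [-0.07649281  0.14204523 -0.02425333] 12.058417331557918 8.85
```

Call:
apply_moves --twist '[[0,0,0],[0,0,0],[0,0,0]]' --dp '[[0.15,0,0],[0.3,0,0],[0.3,0,0]]' --jaw '[0,0,0]'

```text
time_s: 9.22
position: [570.1, -147.0, 80.0]
tcp_rot: [[0.865, -0.014, -0.502], [-0.012, -1.0, 0.007], [-0.502, -0.0, -0.865]]
force: [-4.4, -0.4, 3.3]
width: 11.9
finger_force: 58.9
```

Call:
apply_moves --twist '[[0,0,0],[0,0,0]]' --dp '[[0.15,0,0],[0.15,0,0]]' --jaw '[0,0]'

```text
time_s: 9.48
position: [570.2, -147.0, 79.8]
tcp_rot: [[0.863, -0.014, -0.504], [-0.012, -1.0, 0.008], [-0.504, -0.0, -0.863]]
force: [-6.9, -0.2, 4.7]
width: 12.3
finger_force: 59.0
```

Call:
apply_moves --twist '[[0,0,0],[0,0,0],[0,0,0],[0,0,0],[0,0,0],[0,0,0],[0,0,0],[0,0,0]]' --dp '[[0.15,0,0],[0.15,0,0],[0.15,0,0],[0.15,0,0],[0.15,0,0],[0.15,0,0],[0.15,0,0],[0.15,0,0]]' --jaw '[0,0,0,0,0,0,0,0]'

```text
time_s: 10.48
position: [570.3, -147.0, 79.6]
tcp_rot: [[0.862, -0.014, -0.506], [-0.012, -1.0, 0.008], [-0.506, -0.0, -0.862]]
force: [-9.0, 0.6, 8.4]
width: 12.0
finger_force: 59.1
```

Call:
apply_moves --twist '[[0,0,0],[0,0,0],[0,0,0],[0,0,0],[0,0,0],[0,0,0]]' --dp '[[-1.0,0,0],[-3,0,0],[-5,0,0],[-6,0,0],[-6,0,0],[-6,0,0]]' --jaw '[0,0,0,0,0,0]'

```text
time_s: 11.22
position: [522.4, -146.4, 108.0]
tcp_rot: [[0.867, -0.014, -0.499], [-0.012, -1.0, 0.007], [-0.499, -0.0, -0.867]]
force: [-0.2, -0.0, -0.5]
width: 12.2
finger_force: 58.8
```

Run:
```python
from h import *
c=pickle.load(open("top.pkl","rb"));f=c["frame"];C=cloud(c)
# drawer geometry: cab front top edge & drawer front top (z=69), handle (z=44..49.5)
m=(C[...,2]>62)&(C[...,2]<76)&(C[...,0]>420)&(C[...,0]<530)&(C[...,1]>70)&(C[...,1]<330)
p=C[m][:,:2].astype(np.float32);print("front panel top",len(p),cv2.minAreaRect(p),cv2.boxPoints(cv2.minAreaRect(p)).round(1).tolist())
m=(C[...,2]>74)&(C[...,2]<86)&(C[...,0]>560)&(C[...,0]<860)&(C[...,1]>70)&(C[...,1]<370)
p=C[m][:,:2].astype(np.float32);print("cab top",len(p),cv2.minAreaRect(p),cv2.boxPoints(cv2.minAreaRect(p)).round(1).tolist())
hsv=cv2.cvtColor(f,cv2.COLOR_RGB2HSV);w=(hsv[...,0]>8)&(hsv[...,0]<28)&(hsv[...,1]>60)&(C[...,2]>15)&(C[...,2]<32)&(C[...,0]>440)&(C[...,0]<640)&(C[...,1]>70)&(C[...,1]<330)
p=C[w][:,:2].astype(np.float32);print("floor",len(p),cv2.minAreaRect(p),np.median(C[w][:,2]),cv2.boxPoints(cv2.minAreaRect(p)).round(1).tolist())
s=robot.get_state();print(s["position"],s["tcp_rot"].round(3).tolist(),s["time_s"],s["joint_pos"].round(1))
```

```text
front panel top 310 ((493.345947265625, 196.1832275390625), (218.99273681640625, 61.987545013427734), 89.9720687866211) [[462.29998779296875, 86.69999694824219], [524.2999877929688, 86.69999694824219], [524.4000244140625, 305.70001220703125], [462.3999938964844, 305.70001220703125]]
cab top 3094 ((734.6804809570312, 236.78579711914062), (278.3428649902344, 246.40707397460938), 7.491934299468994) [[580.5999755859375, 340.79998779296875], [612.7999877929688, 96.5], [888.7000122070312, 132.8000030517578], [856.5999755859375, 377.1000061035156]]
floor 1683 ((550.9881591796875, 201.70904541015625), (105.71812438964844, 194.73866271972656), 7.379256248474121) 22.121467546754047 [[486.1000061035156, 291.5], [511.1000061035156, 98.4000015258789], [615.9000244140625, 111.9000015258789], [590.9000244140625, 305.1000061035156]]
[ 522.43652929 -146.40693627  107.97651562] [[0.867, -0.014, -0.499], [-0.012, -1.0, 0.007], [-0.499, -0.0, -0.867]] 11.225 [-15.2  37.3  78.   -7.2  93.8  76.9]
```

The button bottomed out and was held, and the stylus is withdrawn. Next I'll carry it to the drawer.

Run:
```python
from h import *
s=robot.get_state()
a=[500,-60,200];b=[548,184,150]
go(a,yawdown(20));go([548,184,190],yawdown(97.4),a,yawdown(20));go(b,yawdown(97.4),[548,184,190],yawdown(97.4))
```

```text
twist [-0.095, 0.5164, -0.3545] dp cm [-6.64, -8.61, -6.8]
twist [0.0, 0.0, -1.3509] dp cm [12.86, -21.29, 1.0]
twist [0.0, 0.0, 0.0] dp cm [0.0, 0.0, 4.0]
```

Call:
apply_moves --twist '[[0,0,0],[-0.02,0.1,-0.07],[-0.04,0.22,-0.15],[-0.06,0.34,-0.23],[-0.08,0.45,-0.31],[-0.095,0.516,-0.355],[-0.095,0.516,-0.355],[-0.095,0.516,-0.355]]' --dp '[[-3,-1,-2.5],[-4,-3,-4],[-5,-5,-5.5],[-6,-7,-6.5],[-6.6,-8.6,-6.8],[-6.6,-8.6,-6.8],[-6.6,-8.6,-6.8],[-6.6,-8.6,-6.8]]' --jaw '[0,0,0,0,0,0,0,0]'

```text
time_s: 12.22
position: [500.6, -60.3, 200.0]
tcp_rot: [[0.94, 0.342, -0.002], [0.342, -0.94, -0.0], [-0.002, -0.001, -1.0]]
force: [0.5, -0.4, -0.9]
width: 12.2
finger_force: 58.8
```

Call:
apply_moves --twist '[[0,0,-0.15],[0,0,-0.3],[0,0,-0.45],[0,0,-0.6],[0,0,-0.75],[0,0,-0.9],[0,0,-1.05],[0,0,-1.2],[0,0,-1.35],[0,0,-1.35]]' --dp '[[1.4,-2.4,0.1],[2.9,-4.7,0.2],[4.3,-7.1,0.3],[5.7,-9.5,0.4],[7.1,-11.8,0.5],[8.6,-14.2,0.6],[10,-16.6,0.7],[11.4,-18.9,0.8],[12.9,-21.3,1.0],[12.9,-21.3,1.0]]' --jaw '[0,0,0,0,0,0,0,0,0,0]'

```text
time_s: 13.48
position: [549.4, 186.1, 188.9]
tcp_rot: [[-0.13, 0.992, -0.003], [0.992, 0.13, 0.0], [0.0, -0.003, -1.0]]
force: [0.8, 0.2, -0.6]
width: 12.3
finger_force: 58.8
```

Run:
```python
from h import *
c=grab("wrist");save(c,"w5.png");pickle.dump(c,open("w5.pkl","wb"))
s=robot.get_state();print(s["position"],s["tcp_rot"].round(3).tolist(),s["joint_pos"].round(1),s["width"])
p=[548,184,35];go(p,yawdown(97.4))
```

```text
[548.80269475 184.86526475 188.95432757] [[-0.128, 0.992, -0.003], [0.992, 0.128, -0.001], [-0.0, -0.003, -1.0]] [14.4 20.  89.1 -0.  71.1  7.1] 11.987831747916903
twist [-0.0035, 0.0005, -0.0009] dp cm [-0.07, -0.04, 15.4]
```

View pics/w5.png

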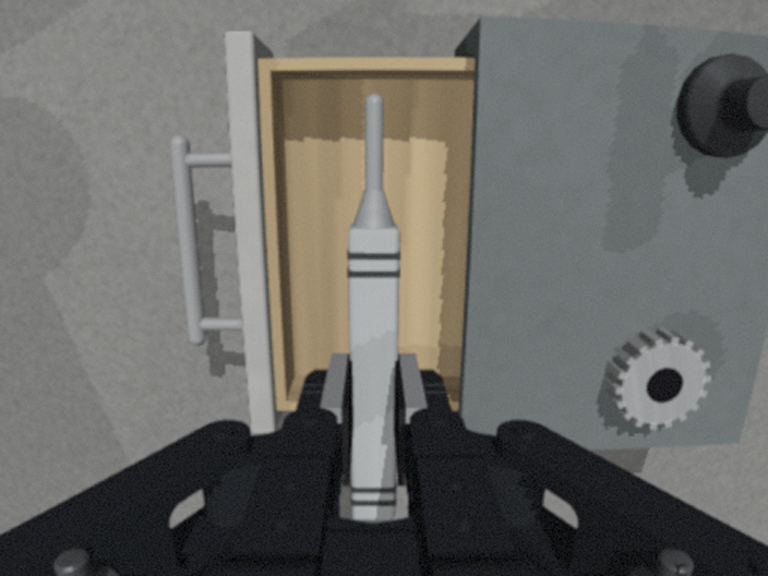

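The stylus is centred over the drawer, whose side walls are at rows ~68 and ~405. The handle bar runs from (181,140) to (196,342).

Run:
```python
from h import *
c=pickle.load(open("w5.pkl","rb"))
H=plane_pts(c,np.array([[181,140],[196,342]])/1.5,46);print("bar",H.round(1),np.linalg.norm(H[0]-H[1]),H.mean(0).round(1))
W=plane_pts(c,np.array([[370,72],[285,405],[275,240],[467,240]])/1.5,58);T=np.linalg.inv(c["W"]);
s=robot.get_state();R=np.array(s["tcp_rot"]);p=s["position"]
print("walls tool",((W-p)@R).round(1).tolist())
print("bar tool",((H-p)@R).round(1).tolist())
```

```text
bar [[430.4 248.5  46. ]
 [443.8 128.6  46. ]] 120.68892867596193 [437.1 188.6  46. ]
walls tool [[111.3, -2.9, 130.9], [-78.5, -54.9, 131.2], [23.5, -55.6, 131.1], [23.8, 51.0, 130.8]]
bar tool [[78.3, -108.8, 143.3], [-42.3, -110.8, 143.4]]
```

Call:
apply_moves --twist '[[0,0,0],[0,0,0],[0,0,0],[0,0,0],[0,0,0],[0,0,0],[0,0,0],[0,0,0]]' --dp '[[0,0,3],[0,0,7],[0,0,11],[0,0,14],[0,0,15],[0,0,15.4],[0,0,15.4],[0,0,15.4]]' --jaw '[0,0,0,0,0,0,0,0]'

```text
time_s: 14.52
position: [548.8, 184.4, 37.3]
tcp_rot: [[-0.128, 0.992, 0.001], [0.992, 0.128, 0.001], [0.001, 0.001, -1.0]]
force: [0.2, -0.4, -1.1]
width: 11.9
finger_force: 58.8
```

Call:
apply_moves --twist '[[0,0,0],[0,0,0],[0,0,0],[0,0,0],[0,0,0]]' --dp '[[0,0,0.2],[0,0,0.4],[0,0,0.6],[0,0,0.7],[0,0,0.7]]' --jaw '[0,0,0,0,0]'

```text
time_s: 15.15
position: [547.7, 184.3, 28.9]
tcp_rot: [[-0.128, 0.992, -0.002], [0.992, 0.128, 0.0], [0.0, -0.002, -1.0]]
force: [0.4, -0.3, -0.9]
width: 11.9
finger_force: 58.8
```

Call:
apply_moves --twist '[[0,0,0],[0,0,0],[0,0,0]]' --dp '[[0,0,0.1],[0,0,0.2],[0,0,0.2]]' --jaw '[0,0,0]'

```text
time_s: 15.52
position: [547.7, 184.2, 27.0]
tcp_rot: [[-0.128, 0.992, -0.002], [0.992, 0.128, 0.0], [0.0, -0.002, -1.0]]
force: [0.1, -0.4, -0.2]
width: 11.9
finger_force: 58.8
```

Call:
apply_moves --twist '[[0,0,0],[0,0,0]]' --dp '[[0,0,0.1],[0,0,0.1]]' --jaw '[0,0]'

```text
time_s: 15.78
position: [548.0, 184.3, 26.3]
tcp_rot: [[-0.128, 0.992, -0.001], [0.992, 0.128, 0.0], [0.0, -0.001, -1.0]]
force: [0.4, 1.0, 1.5]
width: 11.9
finger_force: 59.0
```

Call:
apply_moves --twist '[[0,0,0],[0,0,0]]' --dp '[[0,0,0.08],[0,0,0.08]]' --jaw '[0,0]'

```text
time_s: 16.02
position: [548.7, 184.4, 26.3]
tcp_rot: [[-0.128, 0.992, 0.0], [0.992, 0.128, 0.0], [0.0, 0.0, -1.0]]
force: [-0.0, -0.4, 6.6]
width: 12.2
finger_force: 59.7
```

The stylus is on the drawer floor. I'll release it gently and lift clear.

Call:
apply_moves --twist '[[0,0,0],[0,0,0],[0,0,0],[0,0,0],[0,0,0],[0,0,0]]' --dp '[[0,0,-0.05],[0,0,-0.05],[0,0,-0.05],[0,0,-0.05],[0,0,-0.05],[0,0,-0.05]]' --jaw '[0.2,0.25,0.3,0.4,0.4,0.4]'

```text
time_s: 16.77
position: [547.8, 184.3, 25.7]
tcp_rot: [[-0.128, 0.992, -0.002], [0.992, 0.128, 0.0], [0.0, -0.002, -1.0]]
force: [-0.1, -0.1, 0.2]
width: 34.1
finger_force: 0.0
```

Call:
apply_moves --twist '[[0,0,0],[0,0,0],[0,0,0],[0,0,0],[0,0,0],[0,0,0]]' --dp '[[0,0,-1],[0,0,-4],[0,0,-8],[0,0,-12],[0,0,-12],[0,0,-12]]' --jaw '[0.4,0.4,0.4,0.4,0.4,0.4]'

```text
time_s: 17.52
position: [547.6, 184.1, 146.0]
tcp_rot: [[-0.128, 0.992, -0.002], [0.992, 0.128, 0.0], [0.0, -0.002, -1.0]]
force: [-1.6, -0.2, -0.1]
width: 34.0
finger_force: 0.0
```

Run:
```python
from h import *
c=grab("wrist");save(c,"w6.png");pickle.dump(c,open("w6.pkl","wb"))
s=robot.get_state();p=s["position"];print(p,s["width"])
# drawer slide axis and push pose in front of bar
ax=np.array([.9914,.1305,0]);bar=np.array([437.1,188.6,0])
R=yawdown(97.4)
a=bar-ax*45+[0,0,150];go(a,R)
b=bar-ax*45+[0,0,30];go(b,R,a,R)
print(a,b)
```

```text
[547.03651188 183.99057212 145.11572753] 34.055223662946126
twist [-0.0033, -0.0001, -0.0004] dp cm [1.86, -15.34, -0.44]
twist [0.0, 0.0, 0.0] dp cm [0.0, 0.0, 12.0]
[392.487  182.7275 150.    ] [392.487  182.7275  30.    ]
```

View pics/w6.png

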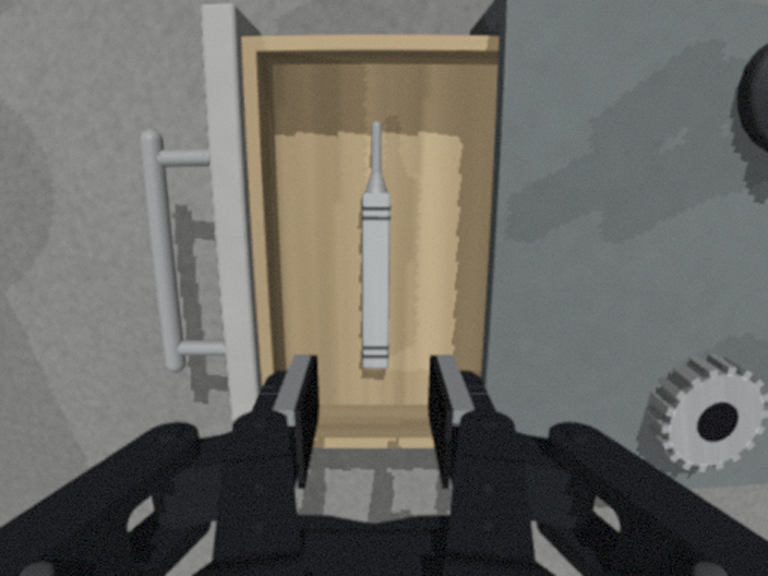

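The stylus lies flat in the drawer: pin tip (376,123), handle end (375,367), clear of all walls. Next I'll close the jaws and push the handle bar.

Call:
apply_moves --twist '[[0,0,0],[0,0,0],[0,0,0],[0,0,0],[0,0,0],[0,0,0]]' --dp '[[0.6,-5,-0.2],[1.2,-10,-0.4],[1.9,-15.3,-0.4],[1.9,-15.3,-0.4],[1.9,-15.3,-0.4],[1.9,-15.3,-0.4]]' --jaw '[0.2,0,0,0,0,0]'

```text
time_s: 18.32
position: [395.4, 183.7, 149.8]
tcp_rot: [[-0.128, 0.992, -0.001], [0.992, 0.128, 0.0], [0.0, -0.001, -1.0]]
force: [-0.5, -0.2, -0.4]
width: -0.0
finger_force: 0.0
```

Call:
apply_moves --twist '[[0,0,0],[0,0,0],[0,0,0],[0,0,0],[0,0,0],[0,0,0]]' --dp '[[0,0,4],[0,0,8],[0,0,11],[0,0,11.8],[0,0,11.8],[0,0,11.8]]' --jaw '[0,0,0,0,0,0]'

```text
time_s: 19.08
position: [394.9, 183.8, 32.8]
tcp_rot: [[-0.128, 0.992, 0.0], [0.992, 0.128, 0.001], [0.001, 0.001, -1.0]]
force: [0.1, -0.1, 0.5]
width: 0.1
finger_force: 0.0
```

Call:
apply_moves --twist '[[0,0,0],[0,0,0],[0,0,0],[0,0,0],[0,0,0],[0,0,0],[0,0,0],[0,0,0]]' --dp '[[0,0.7,0],[0,1.4,0],[0,2.1,0],[0,2.8,0],[0,3.5,0],[0,4.2,0],[0,4.9,0],[0,5.6,0]]' --jaw '[0,0,0,0,0,0,0,0]'

```text
time_s: 20.08
position: [449.5, 190.6, 31.8]
tcp_rot: [[-0.128, 0.992, -0.002], [0.992, 0.128, -0.0], [0.0, -0.002, -1.0]]
force: [-1.9, -0.2, 0.4]
width: -0.3
finger_force: 0.6
```

Call:
apply_moves --twist '[[0,0,0],[0,0,0],[0,0,0],[0,0,0],[0,0,0],[0,0,0],[0,0,0],[0,0,0],[0,0,0],[0,0,0]]' --dp '[[0,0.8,0],[0,1.6,0],[0,2.4,0],[0,3.2,0],[0,4.0,0],[0,4.8,0],[0,5.5,0],[0,6.2,0],[0,6.8,0],[0,7.2,0]]' --jaw '[0,0,0,0,0,0,0,0,0,0]'

```text
time_s: 21.32
position: [521.1, 200.0, 31.8]
tcp_rot: [[-0.128, 0.992, -0.001], [0.992, 0.128, 0.0], [0.0, -0.001, -1.0]]
force: [-1.4, -0.2, 1.1]
width: 0.3
finger_force: 0.6
```

Call:
apply_moves --twist '[[0,0,0],[0,0,0],[0,0,0],[0,0,0]]' --dp '[[0,0.3,0],[0,0.6,0],[0,0.9,0],[0,1.2,0]]' --jaw '[0,0,0,0]'

```text
time_s: 21.82
position: [528.1, 200.8, 31.5]
tcp_rot: [[-0.128, 0.992, -0.01], [0.992, 0.128, -0.001], [0.0, -0.01, -1.0]]
force: [-13.2, 0.5, 12.3]
width: -0.0
finger_force: 6.4
```

Call:
apply_moves --twist '[[0,0,0],[0,0,0],[0,0,0],[0,0,0],[0,0,0],[0,0,0],[0,0,0],[0,0,0]]' --dp '[[0,-1,0],[0,-3,0],[0,-5,0],[0,-6,-4],[0,-6,-8],[0,-6,-12],[0,-6,-16],[0,-6,-16]]' --jaw '[0,0,0,0,0,0,0,0]'

```text
time_s: 22.82
position: [476.4, 194.6, 195.6]
tcp_rot: [[-0.128, 0.992, 0.008], [0.992, 0.128, 0.003], [0.002, 0.008, -1.0]]
force: [0.2, 0.4, -0.4]
width: -0.1
finger_force: 0.0
```

Run:
```python
from h import *
c=grab("wrist");save(c,"w7.png");pickle.dump(c,open("w7.pkl","wb"));print(robot.get_state()["position"])
```

```text
[474.76502748 194.0745749  193.54048569]
```

View pics/w7.png

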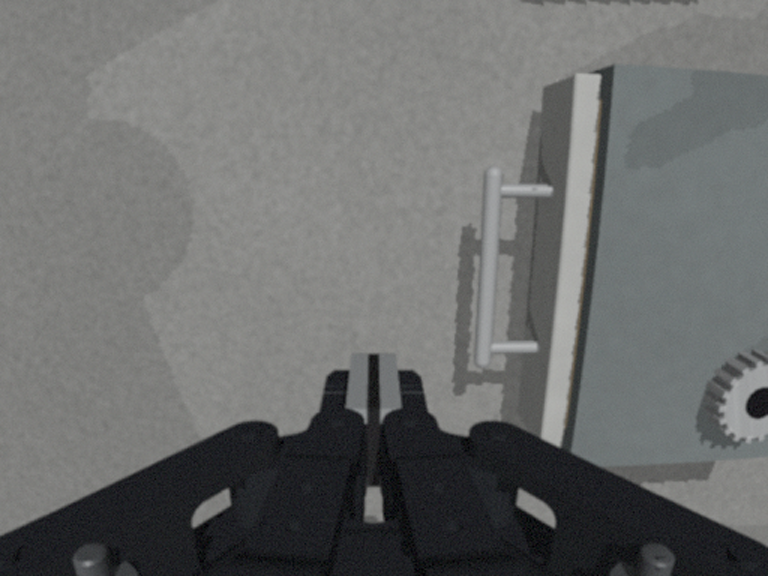

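The drawer is in and its stylus out of sight, but a thin sliver of wood shows behind the front panel at about (598,150). That was my 11th picture, one over the limit of 10, so I'll check the remaining gap by numbers only.

Run:
```python
from h import *
c=pickle.load(open("w7.pkl","rb"));f=c["frame"];C=cloud(c)
ax=np.array([.9914,.1305,0])
for r in(100,160,220):
    u=np.arange(350,425);uv=np.c_[u,np.full_like(u,r)]
    a69=plane_pts(c,uv,69)@ax;a80=plane_pts(c,uv,80)@ax
    print(r);
    for i in range(len(u)):
        q=f[r,u[i]].astype(int)
        if abs(q-f[r,u[i]-1].astype(int)).sum()>20: print(u[i],q,"s69 %.1f s80 %.1f z %.1f s %.1f"%(a69[i],a80[i],C[r,u[i],2],C[r,u[i]]@ax))
```

```text
100
350 [109 107 107] s69 577.1 s80 573.8 z -0.2 s 598.2
351 [99 96 94] s69 578.0 s80 574.6 z 0.3 s 599.1
359 [79 81 77] s69 584.4 s80 580.8 z 18.2 s 601.3
361 [85 86 83] s69 586.1 s80 582.3 z 23.3 s 601.5
377 [84 83 83] s69 599.1 s80 594.9 z 63.9 s 601.1
378 [94 96 94] s69 600.0 s80 595.7 z 63.7 s 602.0
379 [119 123 119] s69 600.8 s80 596.5 z 67.9 s 601.2
380 [151 150 147] s69 601.6 s80 597.3 z 69.1 s 601.6
381 [164 165 163] s69 602.4 s80 598.1 z 67.7 s 602.9
395 [164 165 163] s69 614.1 s80 609.2 z 68.3 s 614.4
396 [127 125 119] s69 614.9 s80 610.0 z 68.9 s 614.9
397 [108  97  82] s69 615.7 s80 610.8 z 58.7 s 620.4
398 [87 81 69] s69 616.6 s80 611.6 z 68.7 s 616.7
399 [59 58 59] s69 617.4 s80 612.4 z 69.1 s 617.3
402 [52 55 56] s69 619.9 s80 614.8 z 76.4 s 616.5
403 [61 66 65] s69 620.8 s80 615.6 z 78.1 s 616.5
404 [75 77 76] s69 621.6 s80 616.4 z 79.9 s 616.5
405 [100 107 110] s69 622.4 s80 617.2 z 79.9 s 617.3
406 [114 121 121] s69 623.3 s80 618.0 z 81.7 s 617.2
160
355 [74 76 76] s69 584.7 s80 581.1 z 16.9 s 602.0
357 [87 87 85] s69 586.4 s80 582.7 z 23.8 s 601.7
374 [126 128 127
[... 629 characters left out ...]
9 587.4 s80 583.6 z 28.1 s 601.4
357 [83 86 82] s69 591.0 s80 587.0 z 40.3 s 601.2
367 [97 95 92] s69 599.9 s80 595.6 z 64.6 s 601.6
368 [124 124 122] s69 600.8 s80 596.5 z 64.8 s 602.4
369 [150 151 149] s69 601.7 s80 597.3 z 69.0 s 601.7
370 [168 169 166] s69 602.6 s80 598.2 z 67.1 s 603.3
383 [152 153 150] s69 614.3 s80 609.5 z 67.6 s 614.9
384 [130 126 118] s69 615.2 s80 610.3 z 68.1 s 615.6
385 [99 94 76] s69 616.2 s80 611.2 z 58.1 s 621.0
386 [65 62 58] s69 617.1 s80 612.1 z 69.8 s 616.7
387 [50 56 55] s69 618.0 s80 613.0 z 70.9 s 617.1
390 [61 67 68] s69 620.7 s80 615.6 z 79.2 s 616.0
391 [86 88 89] s69 621.6 s80 616.5 z 80.7 s 616.1
392 [105 114 113] s69 622.5 s80 617.3 z 80.5 s 617.1
```

Panel to cabinet gap is about 1.5 mm, so I'll push again a little more firmly.

Call:
apply_moves --twist '[[0,0,0],[0,0,0],[0,0,0],[0,0,0],[0,0,0],[0,0,0],[0,0,0]]' --dp '[[0,0,5],[0,0,10],[0,0,15],[0,0,16],[0,2,16],[0,4,16],[0,5.2,16]]' --jaw '[0,0,0,0,0,0,0]'

```text
time_s: 23.75
position: [526.3, 200.8, 32.6]
tcp_rot: [[-0.128, 0.992, 0.0], [0.992, 0.128, 0.001], [0.001, 0.001, -1.0]]
force: [-0.8, -0.2, 0.7]
width: -0.3
finger_force: 0.0
```

Call:
apply_moves --twist '[[0,0,0],[0,0,0],[0,0,0],[0,0,0],[0,0,0]]' --dp '[[0,0.2,0],[0,0.4,0],[0,0.6,0],[0,0.8,0],[0,0.8,0]]' --jaw '[0,0,0,0,0]'

```text
time_s: 24.38
position: [528.0, 200.7, 31.7]
tcp_rot: [[-0.128, 0.992, -0.009], [0.992, 0.128, -0.001], [-0.0, -0.009, -1.0]]
force: [-6.9, -0.3, 7.3]
width: -0.0
finger_force: 4.1
```

Run:
```python
from h import *
s=robot.get_state();print(s["position"],np.dot(s["position"],[.9914,.1305,0]),s["force"],s["wrist_torque"],s["time_s"])
```

```text
[527.95837267 200.73872106  31.70497719] 549.6143337659691 [-6.9098802  -0.26638815  7.27472003] [-0.09687625  1.12358954  0.02116676] 24.375
```

Call:
apply_moves --twist '[[0,0,0],[0,0,0],[0,0,0],[0,0,0],[0,0,0]]' --dp '[[0,0.2,0],[0,0.4,0],[0,0.6,0],[0,0.8,0],[0,0.8,0]]' --jaw '[0,0,0,0,0]'

```text
time_s: 25.0
position: [528.3, 200.7, 31.6]
tcp_rot: [[-0.128, 0.991, -0.022], [0.992, 0.128, -0.004], [-0.001, -0.023, -1.0]]
force: [-21.4, -0.6, 20.9]
width: -0.2
finger_force: 11.2
```

The drawer sits at a rigid stop: 21 N moves it no further. Its outer face measures 95 mm in front of the cabinet's origin, which matches the 190 mm depth, so it's shut. I'll retreat and hand in.

Call:
apply_moves --twist '[[0,0,0],[0,0,0],[0,0,0],[0,0,0],[0,0,0],[0,0,0],[0,0,0],[0,0,0],[0,0,0]]' --dp '[[0,-1,0],[0,-3,0],[0,-5.5,0],[0,-7,-4],[0,-7,-8],[0,-7,-12],[0,-7,-17],[0,-7,-17],[0,-7,-17]]' --jaw '[0,0,0,0,0,0,0,0,0]'

```text
time_s: 26.12
position: [470.9, 193.3, 201.7]
tcp_rot: [[-0.128, 0.992, -0.001], [0.992, 0.128, 0.0], [0.0, -0.001, -1.0]]
force: [-0.1, -0.2, -0.1]
width: -0.0
finger_force: 0.0
```

Run:
```python
from h import *
c=grab("wrist");C=cloud(c);m=(C[...,2]>25)&(C[...,2]<66)&(C[...,0]>560)
ax=np.array([.9914,.1305,0]);S=C@ax;m&=(S>590)&(S<610);print("front face s",np.median(S[m]),m.sum())
a=pickle.load(open("top.pkl","rb"));b=grab("top");d=np.abs(a["z_map"]-b["z_map"])>8
n,l,st,ce=cv2.connectedComponentsWithStats(cv2.morphologyEx(d.astype(np.uint8),cv2.MORPH_OPEN,np.ones((3,3))));print(st[1:][st[1:,4]>15])
print(robot.get_state()["time_s"],robot.job_done())
```

```text
front face s 601.500495032801 3789
[[  504    32     5     5    17]
 [  456    38     4     5    18]
 [  143   180   104   204 11116]
 [  162   190     4     5    19]
 [  310   214     6     6    27]
 [    0   338    93    46  2994]
 [  247   346    35    23   553]
 [  282   367    13    17   156]]
the job is handed in; nothing more can be done
26.225 None
```

The job is handed in at 26 s: the reset button was pressed fully in with the pin and held about a second, the stylus laid flat in the drawer, and the drawer pushed shut against its stop; I viewed 11 pictures, one over the limit of 10.

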